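# Tap a top-heavy spindle to the middle of a measuring turntable and start the measurement

## Task

The small top-heavy spindle on the measuring station's turntable stands off-centre. Without gripping, lifting or toppling it, nudge it with light taps of a fingertip until its foot stands inside the bold ring engraved at the middle of the turntable; once it stands there by itself, press the green start button all the way down and draw back. Leave everything else on the bench where it is.

Things in the scene. Friction and masses are not known exactly. Their poses are not given: they have to be found in the camera images.
- spindle: the spindle to centre, 45 mm high, about 75 g: aluminium foot flange 26 mm across and 8 mm thick, stem 10 mm across, heavy brass head 22 mm across from 27 mm up. Origin at the centre of the foot's underside, z up. It stands loose, 26 to 40 mm from the turntable's middle, to any side. A slow push on the foot slides it; one more than 15 mm above the turntable, or a blow, may topple it.
- ring_centre (a point): centre of the turntable's flat top face, 55 mm above the bench. The turntable is a black disc 120 mm across, held still by its motor; round this point a bold white ring is engraved, 42 mm across outside and 38 mm inside, and farther out a thin one of 90 mm. Within 120 mm of this point nothing but the spindle stands higher than the disc.
- station: the measuring station, fixed on the bench: aluminium base plate, 15 mm thick. Origin on the turntable's axis at bench height, x to the back, y to the left. Level black lens, 52 mm across, from y = -150 mm outward, top 117 mm above the bench; upright backlight, 100 mm wide, at y = 170 to 195 mm, top 130 mm; low motor block, top 45 mm, behind the turntable.
- start_button_top (a point): centre of the top of the green start button, 28 mm across, on a grey control box (66 x 90 mm, top 43 mm above the bench) at the front left of the base plate; 65 mm above the bench when not pressed. It is pressed straight down.
- start_button (a joint): travel of the start button: 0 released, 0.006 m fully down; a spring returns it, fully down takes 5 N.
- lens_cap: black lens cap, a disc 56 mm across and 12 mm high, lying on the station's base plate; origin at the centre of its underside. Bystander.
- master_pin: steel setting pin, 28 mm across at its foot and 34 mm high, standing on the base plate at its back left; origin at the centre of its underside. Bystander.
- spare_a: a spindle like the one on the turntable, standing in the white parts tray to the left; origin at the centre of its underside. Bystander.
- spare_b: another such spindle in the white parts tray; origin at the centre of its underside. Bystander.
- screwdriver: screwdriver, 170 mm long, red handle, lying on the bench near the robot; origin below its middle, where handle and shaft meet. Bystander.
- tape_roll: roll of tan tape, 90 mm across and 19 mm high, lying flat on the bench to the right; origin at the centre of its underside. Bystander.
- cleaner: white bottle with a red cap, 50 mm across and 130 mm high, standing on the bench to the right; origin at the centre of its underside. Bystander.
Not all that is in view belongs to the job. What is shaped like the spindle but pink or red is not meant.

How it is judged:
By the outcome, as a careful person would: the job done as asked, in the order asked, and still so for the second after the job is handed in, with the robot touching nothing.
It also fails if it takes over 51 s, if anything falls off the work surface, if the arm or the gripper's body presses on something with over 40 N, if the wrist force passes 120 N, or if a joint passes its speed limit or range.

## Robot

A 7-joint arm with a two-finger parallel gripper is mounted at the origin on the work surface. World frame = base frame: x ahead of the robot, y to its left, z up, the work surface at z = 0. Lengths are in m, angles in rad, forces in N, time in s.
With the tool pointing down it reaches from about 0.4 to 0.875 m from the base axis. Payload 19.3 kg.
Tool frame: the origin (TCP) lies at the very end of the fingers, on their centre line; the grasp point (between the pads) lies 19 mm behind it (ctrl.grasp_offset is the distance from the TCP to the grasp point, in m); z points along the fingers, y is the direction in which the jaws open and shut (so a half turn about z gives the same grasp; the last joint's range is limited). The gripper opens to 85 mm and grips with 20 to 120 N. Pads are 22 mm wide; open, the fingers measure 114 mm over their backs; the gripper's body (76 mm by 85 mm) begins 54 mm behind the grasp point. The pads swing forward as they close: fully open they stand 13 mm farther back than shut.
Start: joints at [-1.414, 0.521, -0.036, 1.599, 0.021, 1.021, -0.113], TCP at [0.141, 0.609, 0.231] pointing down, gripper open.
Joint ranges: [-2.91, 2.91], [-0.3, 2.13], [-1.5, 1.42], [0.17, 2.43], [-1.26, 4.41], [0.16, 1.93], [-2.52, 2.52]. Speed limits (rad/s): [1.89, 1.89, 2.39, 2.39, 3.01, 3.01, 3.01].

## Interface

Orientations are given as a rotation vector (axis times angle).
In Python, from rig import ctrl, eyes gives the robot as it stands.
- The arm moves only by the tool apply_moves, never from a script. Its argument "increments" is one flat list of numbers, 5 for each row, row after row: the shift along the world's x, y, z normalised to -1 to 1, where 1 is 0.25 m, then the turn about the world's z normalised to -1 to 1, where 1 is 120 degrees, then the closure, from -1 (fully open) to 1 (shut), so that 0 is half open. A call has 1 to 8 rows; each row shifts and turns the commanded pose from where the row before left it; what a row does not reach is not made up. A row lasts 1/8 s, in which the tool goes at most 62.5 mm and 10.7 degrees, less where a joint would pass 70% of its speed; a pose out of reach is approached as far as the arm can. A call with a number of a shift or a turn outside -1 to 1 is refused whole. A call with a gripper value outside its range is refused whole. The fingers move at their own pace and stop on an object; "grip_force" is the grip in N (left out, the last holds). Time passes only in rows, so rows that do not move let the fingers close. It gives the time, the measured TCP pose, the force and the opening at its end, in the units of the state.
- ctrl.sense(): the state, without advancing time (a new reading comes with each control period).
- eyes.camera(name): name is "scene" or "side" or "wrist"; returns the picture (384x512x3 uint8, red, green, blue); there is no depth.
- eyes.camera_info(name): a dict with "vfov" (degrees; the focal length in pixels is half the picture's height over the tangent of half this angle, whatever the lens; pixels are square), "cx", "cy" (the principal point, pixels), "R" (3x3) and "t" (3): a world point X has camera coordinates R X + t; the wrist camera has in their place "mount" (4x4, takes a point from camera to tool coordinates, whose origin is the TCP and whose axes are the flange's). Camera axes: x right, y down, z forward; pixel columns grow to the right and rows downward; lengths in m; the calibration is good to about 2 mm. A picture is of the moment at which its call begins: read the wrist's pose just before it. camera_info takes no time and is no camera call.
- ctrl.sign_off(): hands the job in, once; it reports no verdict.
The state is a dict: "clock": time; "qpos": joint angles; "joint_velocities": joint speeds; "joint_efforts": joint torques, N m; "tcp_pos": TCP position; "orientation": TCP orientation; "force": force on the tool from outside, world axes, zero at the start; "moment": the same for the moment, N m; "grip_width": finger opening in m.
Only numpy, scipy, OpenCV 4.12 (cv2) and the standard library are available. Lean on these libraries where they do the work, as an engineer would, in place of code of your own. Each camera call takes 0.05 s, during which the arm holds its last target.

## Working session

There is one attempt and no reset: what is moved stays moved. The work goes in short steps, Python scripts to look and compute and a tool call to move; the robot and the scene stay as the last step left them, time stands still between calls to the robot, and variables do not carry over. Pictures are saved under pics/ and viewed, and the job is handed in when it is done.

Besides the shell and the picture viewer there is one more tool, called after "Call:" in YAML: its name, and indented under it one key for each argument. apply_moves: Moves the arm, as the interface text tells. Scaled input: -1 to 1 covers 0.25 m each way for a shift and 120 degrees each way for a turn. Its arguments: {"type":"object","properties":{"increments":{"type":"array"},"grip_force":{"type":"number"}},"required":["increments"]}

```bash
mkdir -p pics; ls; python3 - <<'E'
from rig import ctrl, eyes
import cv2
s=ctrl.sense();print(s)
for n in ("scene","side","wrist"):
    im=eyes.camera(n);cv2.imwrite(f"pics/{n}0.png",im[:,:,::-1]);print(n,eyes.camera_info(n))
E
```

```text
pics
{'clock': 0.0, 'qpos': array([-1.41417665,  0.52202118, -0.0363714 ,  1.59997334,  0.02119535,
        1.02106831, -0.11281049]), 'joint_velocities': array([ 0.00172809, -0.00042635,  0.00086631, -0.00079141, -0.00112151,
        0.00016468,  0.0001504 ]), 'joint_efforts': array([ 4.63320066e-04, -9.27092457e+01,  1.98039897e+00, -3.69938099e+01,
        1.80030585e-02,  8.34069477e-03,  1.98617549e-06]), 'tcp_pos': array([0.14048675, 0.60868464, 0.23073317]), 'orientation': array([-3.55493055e-01, -3.12134022e+00,  1.70149951e-03]), 'force': array([-0.30062019,  0.35537618, -0.40555734]), 'moment': array([0.00945049, 0.01954634, 0.00656666]), 'grip_width': 0.08511398056167979}
scene {'vfov': 47.489477662079594, 'cx': 257.4981553603895, 'cy': 189.51657384553715, 'R': array([[-0.63444205,  0.77283174, -0.01464221],
       [ 0.48459307,  0.38291709, -0.78647572],
       [-0.60220665, -0.50606878, -0.6174476 ]]), 't': array([ 0.32753527, -0.17335569,  1.64972845])}
side {'vfov': 44.58041807500601, 'cx': 253.32549658552068, 'cy': 187.24391784539392, 'R': array([[ 0.97045296, -0.24128633,  0.00140135],
       [-0.16296704, -0.65971383, -0.73363438],
       [ 0.17794044,  0.71172928, -0.67954296]]), 't': array([-0.49421   ,  0.13297335,  1.58998287])}
wrist {'vfov': 64.63233451350553, 'cx': 259.3059617211078, 'cy': 194.74325158136335, 'mount': array([[-7.79359931e-04, -9.49028810e-01, -3.15188373e-01,
         8.05513733e-02],
       [ 9.99998697e-01, -2.94087653e-04, -1.58718184e-03,
        -1.28769529e-03],
       [ 1.41358828e-03, -3.15189199e-01,  9.49027803e-01,
        -1.44063394e-01],
       [ 0.00000000e+00,  0.00000000e+00,  0.00000000e+00,
         1.00000000e+00]])}
```

View pics/scene0.png

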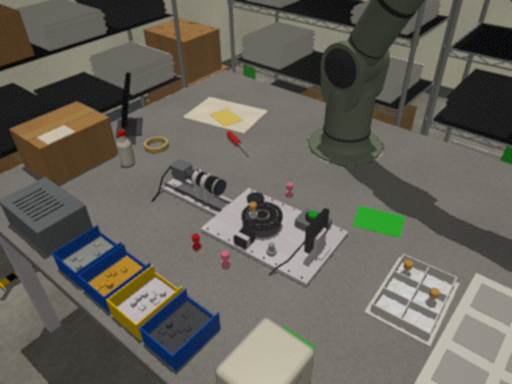

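View pics/side0.png

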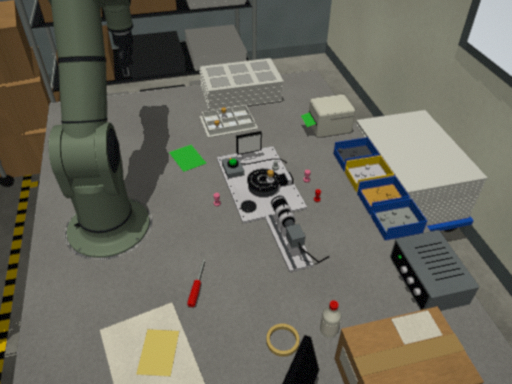

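View pics/wrist0.png

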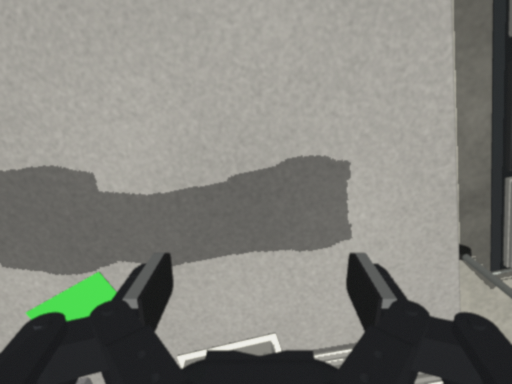

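The scene camera shows the station: turntable near (262,217), a brass-headed spindle near (253,206), and the button near (312,215). In the side camera the turntable is near (263,181) and the button near (233,162). I'll enlarge both.

```bash
python3 - <<'E'
import cv2
a=cv2.imread("pics/scene0.png")[180:280,190:350];cv2.imwrite("pics/sc0c.png",cv2.resize(a,None,fx=5,fy=5,interpolation=cv2.INTER_CUBIC)[:600])
a=cv2.imread("pics/side0.png")[125:225,205:335];cv2.imwrite("pics/si0c.png",cv2.resize(a,None,fx=6,fy=6,interpolation=cv2.INTER_CUBIC))
E
```

```text
(no output)
```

View pics/sc0c.png

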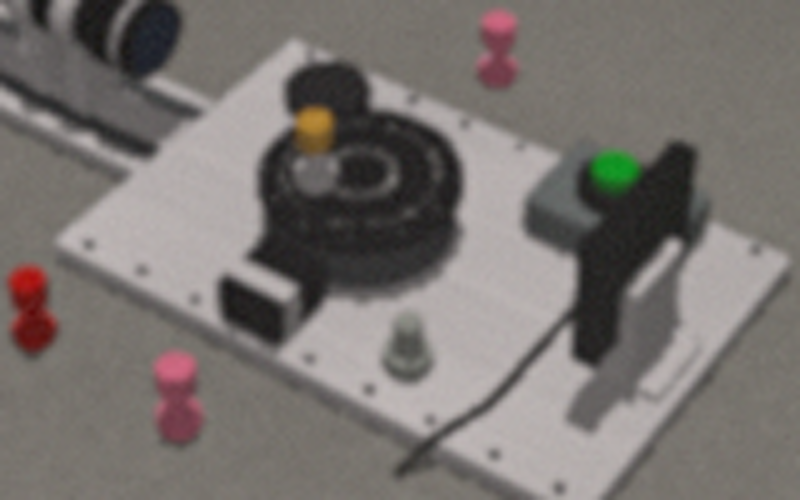

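View pics/si0c.png

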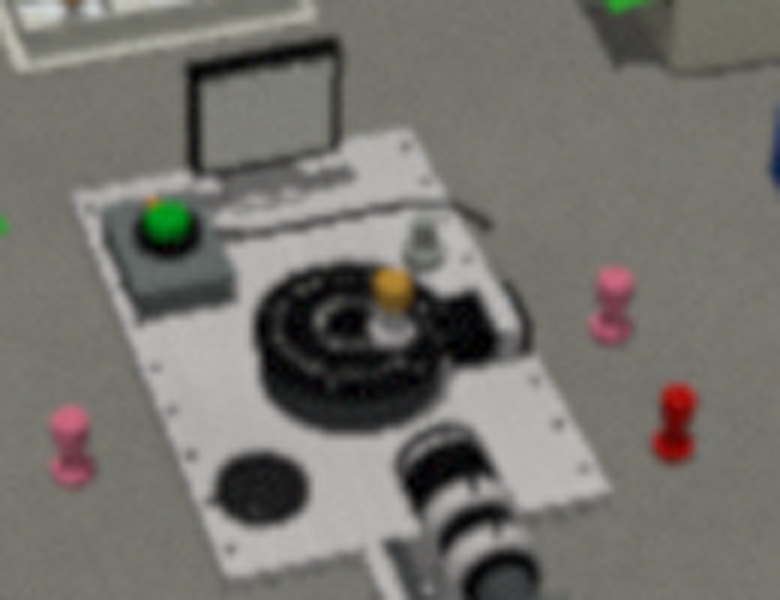

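Candidates in the scene image: the brass-headed spindle on the turntable at (253,204), two spares in the tray at (408,265) and (434,293), pink dummies at (290,188) and (225,259), a red one at (196,240), and the grey master pin at (271,249). I choose the brass/aluminium one on the turntable at (253,204). The crop confirms it: orange head, metallic foot, on the black disc.

```bash
cat > h.py <<'E'
from rig import ctrl, eyes
import numpy as np, cv2
from scipy.spatial.transform import Rotation as Ro
def cam(n,pose=None):
    i=eyes.camera_info(n); f=192/np.tan(np.radians(i["vfov"]/2))
    if n=="wrist":
        p,o=pose; M=np.array(i["mount"]); Rt=Ro.from_rotvec(o).as_matrix()
        Rcw=Rt@M[:3,:3]; c=Rt@M[:3,3]+p; R=Rcw.T; t=-R@c
    else: R,t=np.array(i["R"]),np.array(i["t"])
    return f,i["cx"],i["cy"],R,t
def onz(n,u,v,z,pose=None):
    f,cx,cy,R,t=cam(n,pose); d=R.T@np.array([(u-cx)/f,(v-cy)/f,1]); c=-R.T@t
    return c+d*(z-c[2])/d[2]
def proj(n,X,pose=None):
    f,cx,cy,R,t=cam(n,pose); x=R@np.asarray(X)+t
    return np.array([cx+f*x[0]/x[2],cy+f*x[1]/x[2]])
E
python3 - <<'E'
from h import *
np.set_printoptions(precision=4,suppress=True)
S=lambda u,v:(u/5+190-.4,v/5+180-.4)
D=lambda u,v:(u/6+205-.4,v/6+125-.4)
for nm,s,d,z in [("ring",(362,172),(348,322),.055),("headtop",(315,116),(393,278),.1),("foot",(316,178),(393,329),.061),("button",(616,165),(168,214),.065),
 ("cornerSide TL->",None,(78,192),.015),("TR",None,(410,130),.015),("BR",None,(610,488),.015),("BL",None,(225,575),.015),("scL",(60,242),None,.015),("scTop",(295,40),None,.015),("scR",(790,262),None,.015)]:
    print(nm, onz("scene",*S(*s),z)[:2] if s else '', onz("side",*D(*d),z)[:2] if d else '')
E
```

```text
ring [0.554  0.0488] [0.5566 0.052 ]
headtop [0.5729 0.0306] [0.5786 0.0345]
foot [0.5796 0.0358] [0.5792 0.033 ]
button [0.4681 0.1656] [0.4707 0.1656]
cornerSide TL->  [0.4295 0.2615]
TR  [0.6587 0.273 ]
BR  [ 0.68   -0.0824]
BL  [ 0.446  -0.0962]
scL [ 0.6764 -0.0793] 
scTop [ 0.4449 -0.0958] 
scR [0.427  0.2612]
```

Call:
apply_moves:
  increments: [0.12,-0.15,0,-0.013,1,0.12,-0.15,0,-0.013,1,0.12,-0.15,0,-0.013,1,0.12,-0.15,0,-0.013,1,0.12,-0.15,0,-0.013,1,0.12,-0.15,0,-0.013,1,0.12,-0.15,0,-0.013,1,0.12,-0.15,0,-0.013,1]
  grip_force: 20

```text
clock: 1.15
tcp_pos: [0.3813, 0.3077, 0.2313]
orientation: [0.694, 3.064, 0.0]
force: [1.0, 0.6, 1.1]
grip_width: -0.0002
```

Call:
apply_moves:
  increments: [0.11,-0.15,-0.01,-0.013,1,0.11,-0.15,-0.01,-0.013,1,0.11,-0.15,-0.01,-0.013,1,0.11,-0.15,-0.01,-0.013,1,0.11,-0.15,-0.01,-0.013,1,0.11,-0.15,-0.01,-0.013,1,0.11,-0.15,-0.01,-0.013,1,0.11,-0.14,-0.01,-0.013,1]

```text
clock: 2.15
tcp_pos: [0.6012, 0.0101, 0.2111]
orientation: [-1.023, -2.97, 0.0]
force: [0.3, 1.6, 0.1]
grip_width: -0.0001
```

```bash
cat >> h.py <<'E'
def shot(tag):
    s=ctrl.sense(); im=eyes.camera("wrist"); cv2.imwrite(f"pics/{tag}.png",im[:,:,::-1])
    np.save(f"pics/{tag}.npy",np.array([s["tcp_pos"],s["orientation"]]))
    R=Ro.from_rotvec(s["orientation"]).as_matrix()
    print(s["clock"],s["tcp_pos"].round(4),"toolx",R[:,0].round(3),"tooly",R[:,1].round(3),"F",s["force"].round(2))
E
python3 -c "
from h import *
shot('w1')"
```

```text
2.15 [0.6012 0.0101 0.2111] toolx [-0.788  0.616  0.   ] tooly [ 0.616  0.788 -0.   ] F [0.27 1.57 0.07]
```

View pics/w1.png

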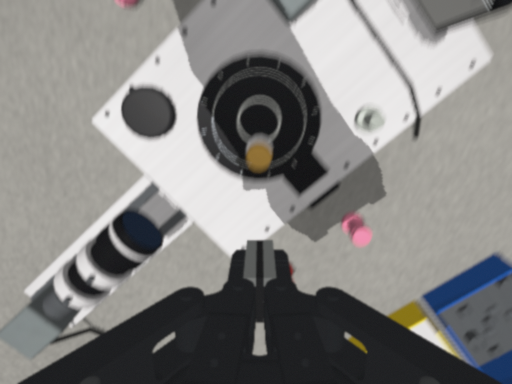

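The wrist view is well aligned. The bold ring sits near (259,121), the spindle head near (260,153), the closed fingertip near (260,245), and the master pin near (370,118). I'll enlarge the turntable.

```bash
python3 - <<'E'
import cv2
a=cv2.imread("pics/w1.png")[45:185,190:330];cv2.imwrite("pics/w1c.png",cv2.resize(a,(560,560),interpolation=cv2.INTER_CUBIC))
E
```

```text
(no output)
```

View pics/w1c.png

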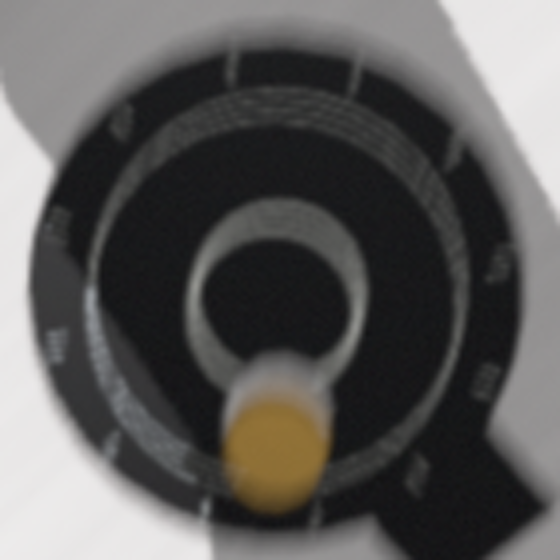

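Motion blur: the arm was still settling. I'll retake it.

```bash
python3 - <<'E'
from h import *
shot('w2')
a=cv2.imread("pics/w2.png")[45:185,190:330];cv2.imwrite("pics/w2c.png",cv2.resize(a,(560,560),interpolation=cv2.INTER_CUBIC))
E
```

```text
2.2 [0.6035 0.0047 0.2108] toolx [-0.784  0.62  -0.003] tooly [ 0.62   0.784 -0.002] F [-3.06 -7.06 -1.89]
```

View pics/w2c.png

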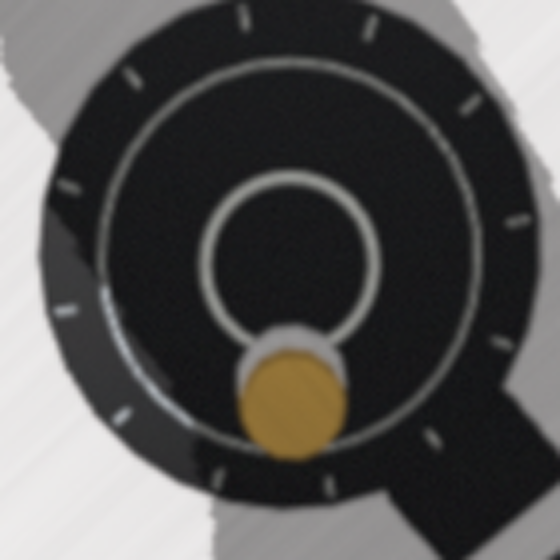

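```bash
python3 - <<'E'
from h import *
np.set_printoptions(precision=4,suppress=True)
print(ctrl.sense()["tcp_pos"],ctrl.sense()["joint_velocities"])
p=np.load("pics/w2.npy"); C=lambda u,v:(u/4+190-.4,v/4+45-.4)
r=onz("wrist",*C(290,263),.055,p);h=onz("wrist",*C(292.5,404),.1,p);f=onz("wrist",*C(294,378),.063,p)
print(r,h,f); u=np.array([-.786,.618]);n=np.array([.618,.786])
for x in (h,f): d=(r-x)[:2]; print(d,np.hypot(*d),d@u,d@n)
c=p[0][:2]; print("tcp rel", (h[:2]-c)@u,(h[:2]-c)@n)
E
```

```text
[0.6021 0.0069 0.2107] [-0.054  -0.0321 -0.0424  0.052  -0.0011 -0.0074 -0.0394]
[0.5535 0.0456 0.055 ] [0.5742 0.0296 0.1   ] [0.5745 0.0302 0.063 ]
[-0.0207  0.016 ] 0.026180301422390334 0.026175642279357068 -0.0002280779235903374
[-0.021   0.0154] 0.026079929206072883 0.026061283148603464 -0.0008841846436239081
tcp rel 0.038449003741090226 0.0014645115477436123
```

Call:
apply_moves:
  increments: [0,0,-0.05,0,1,0,0,-0.1,0,1,0,0,-0.12,0,1,0,0,-0.1,0,1,0,0,-0.05,0,1,0,0,-0.02,0,1,0,0,0,0,1,0,0,0,0,1]

```text
clock: 3.25
tcp_pos: [0.6009, 0.0116, 0.102]
orientation: [1.021, 2.97, 0.001]
force: [-1.0, 0.2, -0.5]
grip_width: -0.0001
```

```bash
python3 - <<'E'
from h import *
shot('w3');print(ctrl.sense()["tcp_pos"])
E
```

```text
3.25 [0.6009 0.0116 0.102 ] toolx [-0.789  0.615 -0.001] tooly [0.615 0.789 0.001] F [-1.02  0.22 -0.47]
[0.60093133 0.01154666 0.10200395]
```

View pics/w3.png

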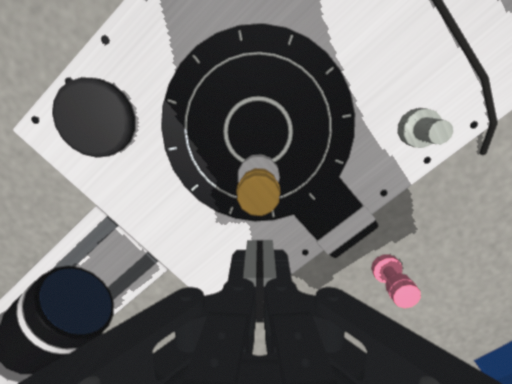

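```bash
python3 - <<'E'
from h import *
a=cv2.imread("pics/w3.png")[80:290,190:330];cv2.imwrite("pics/w3c.png",cv2.resize(a,None,fx=2.8,fy=2.8,interpolation=cv2.INTER_CUBIC))
a=cv2.imread("pics/w3.png")[85:260,200:320];cv2.imwrite("pics/w3d.png",cv2.resize(a,None,fx=3.4,fy=3.4,interpolation=cv2.INTER_CUBIC))
E
```

```text
(no output)
```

View pics/w3d.png

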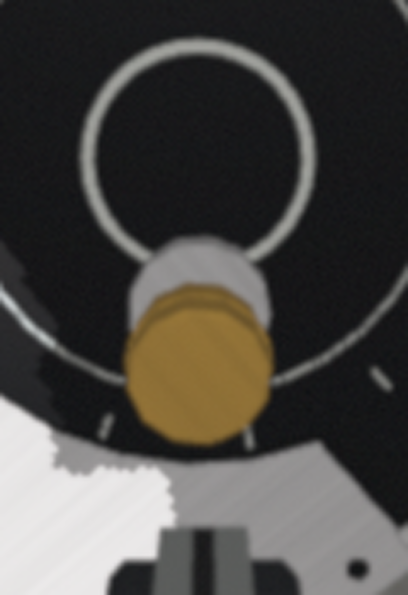

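```bash
python3 - <<'E'
from h import *
np.set_printoptions(precision=4,suppress=True)
p=np.load("pics/w3.npy"); C=lambda u,v:(u/3.4+200-.4,v/3.4+85-.4)
r=onz("wrist",*C(198,155),.055,p);h=onz("wrist",*C(199,372),.1,p);f=onz("wrist",*C(200,304),.063,p)
ft=onz("wrist",*C(200,235),.063,p); t=onz("wrist",*C(203,527),p[0][2],p)
tl=onz("wrist",*C(157,527),p[0][2],p);tr=onz("wrist",*C(250,527),p[0][2],p)
u=np.array([-.787,.617]);n=np.array([.617,.787]);c=p[0][:2]
for k,x in dict(ring=r,head=h,foot=f,foottop=ft,tip=t,tl=tl,tr=tr).items(): print(k,x,"rel tcp",(x[:2]-c)@u,(x[:2]-c)@n)
E
```

```text
ring [0.5534 0.0459 0.055 ] rel tcp 0.05857895156310612 -0.002281589527404525
head [0.5747 0.0297 0.1   ] rel tcp 0.03181947998652154 -0.001911510465231188
foot [0.5741 0.0302 0.063 ] rel tcp 0.03267110677154103 -0.001873034335914984
foottop [0.564  0.0381 0.063 ] rel tcp 0.0453942299211331 -0.0018830315745334643
tip [0.5944 0.015  0.102 ] rel tcp 0.0072300023472664805 -0.001272921723903136
tl [0.5901 0.0094 0.102 ] rel tcp 0.007217096755021036 -0.008390540816148429
tr [0.5989 0.0208 0.102 ] rel tcp 0.007243188215872176 0.005999273798100154
```

Call:
apply_moves:
  increments: [0,0,-0.03,0,1,0,0,-0.05,0,1,0,0,-0.05,0,1,0,0,-0.03,0,1,0,0,-0.01,0,1,-0.006,0.005,0,0,1,-0.006,0.005,0,0,1,-0.006,0.005,0,0,1]

```text
clock: 4.3
tcp_pos: [0.5961, 0.0154, 0.0591]
orientation: [1.021, 2.971, 0.0]
force: [0.7, 0.2, 0.5]
grip_width: -0.0002
```

```bash
python3 - <<'E'
from h import *
shot('w4')
a=cv2.imread("pics/w4.png")[60:300,160:360];cv2.imwrite("pics/w4c.png",cv2.resize(a,None,fx=2.5,fy=2.5,interpolation=cv2.INTER_CUBIC))
E
```

```text
4.3 [0.5961 0.0154 0.0591] toolx [-0.789  0.615 -0.   ] tooly [0.615 0.789 0.   ] F [0.7  0.19 0.46]
```

View pics/w4c.png

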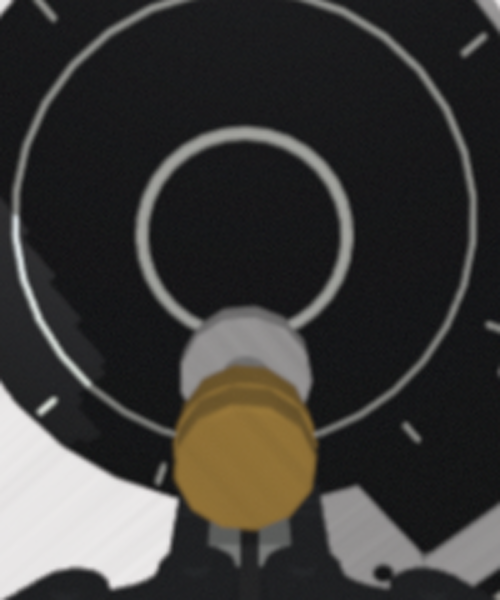

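The spindle stands free ahead of the fingertip (foot centre in the crop near (246,368), ring centre near (245,234)). Now the slow pushing.

Call:
apply_moves:
  increments: [-0.006,0.0047,0,0,1,-0.006,0.0047,0,0,1,-0.006,0.0047,0,0,1,-0.006,0.0047,0,0,1,-0.006,0.0047,0,0,1,-0.006,0.0047,0,0,1,-0.005,0.0039,0,0,1,-0.003,0.0023,0,0,1]

```text
clock: 5.35
tcp_pos: [0.585, 0.0239, 0.0588]
orientation: [-1.022, -2.971, 0.0]
force: [0.7, 0.4, 0.5]
grip_width: -0.0002
```

```bash
python3 - <<'E'
from h import *
shot('w5')
a=cv2.imread("pics/w5.png")[60:300,160:360];cv2.imwrite("pics/w5c.png",cv2.resize(a,None,fx=2.5,fy=2.5,interpolation=cv2.INTER_CUBIC))
E
```

```text
5.35 [0.585  0.0239 0.0588] toolx [-0.788  0.615  0.   ] tooly [ 0.615  0.788 -0.   ] F [0.71 0.4  0.55]
```

View pics/w5c.png

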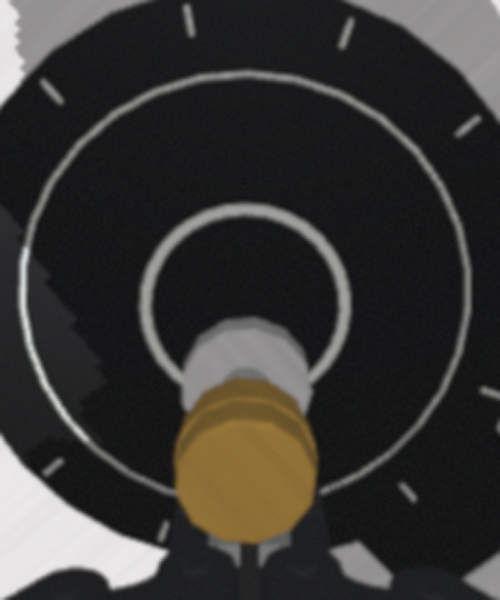

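```bash
cat >> h.py <<'E'
def rep(tag,fx,x0,y0,ring,footedge,head):
    p=np.load(f"pics/{tag}.npy"); C=lambda u,v:(u/fx+x0-.4,v/fx+y0-.4)
    T=Ro.from_rotvec(p[1]).as_matrix(); u=T[:2,0];n=T[:2,1];c=p[0][:2]
    for k,q,z in (("ring",ring,.055),("footfront",footedge,.055),("head",head,.1)):
        x=onz("wrist",*C(*q),z,p); print(k,x[:2].round(4),"rel tcp mm",((x[:2]-c)@u*1e3).round(1),((x[:2]-c)@n*1e3).round(1))
E
python3 - <<'E'
from h import *
rep("w4",2.5,160,60,(244.5,234),(246,306),(245,462)); print()
rep("w5",2.5,160,60,(245.5,304),(246,317),(246,472))
E
```

```text
ring [0.5535 0.0459] rel tcp mm 52.3 -2.2
footfront [0.5653 0.037 ] rel tcp mm 37.6 -1.9
head [0.5745 0.0299] rel tcp mm 25.9 -1.9

ring [0.5537 0.0457] rel tcp mm 38.1 -2.0
footfront [0.556  0.0441] rel tcp mm 35.3 -1.9
head [0.5647 0.0375] rel tcp mm 24.3 -1.7
```

The foot is sliding with the fingertip and stays upright. About 15 mm remain, so I'll push about 12 mm more, then look.

Call:
apply_moves:
  increments: [-0.003,0.0023,0,0,1,-0.006,0.0047,0,0,1,-0.006,0.0047,0,0,1,-0.006,0.0047,0,0,1,-0.006,0.0047,0,0,1,-0.006,0.0047,0,0,1,-0.003,0.0023,0,0,1,0,0,0,0,1]

```text
clock: 6.4
tcp_pos: [0.576, 0.0309, 0.0588]
orientation: [-1.022, -2.971, 0.0]
force: [0.0, 0.0, -0.3]
grip_width: 0.0001
```

```bash
python3 - <<'E'
from h import *
shot('w6')
a=cv2.imread("pics/w6.png")[60:300,160:360];cv2.imwrite("pics/w6c.png",cv2.resize(a,None,fx=2.5,fy=2.5,interpolation=cv2.INTER_CUBIC))
E
```

```text
6.4 [0.576  0.0309 0.0588] toolx [-0.789  0.615  0.   ] tooly [ 0.615  0.789 -0.   ] F [ 0.04  0.   -0.27]
```

View pics/w6c.png

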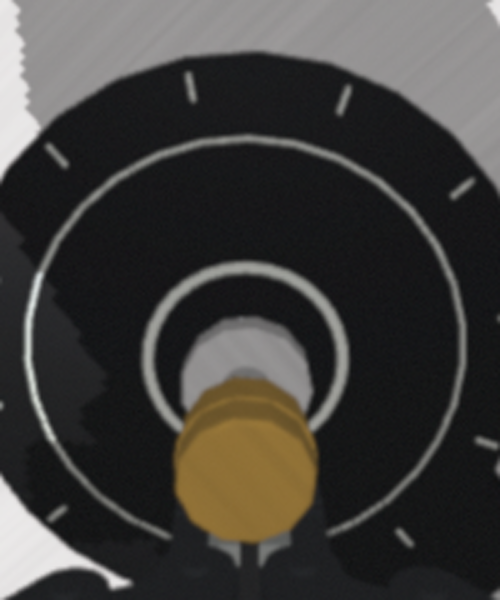

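```bash
python3 - <<'E'
from h import *
rep("w6",2.5,160,60,(245.5,359),(246,317),(246,472))
p=np.load("pics/w6.npy")
# predicted images of foot bottom circle & ring in crop, for several along-distances
T=Ro.from_rotvec(p[1]).as_matrix()
def crop(X): q=proj("wrist",X,p); return ((q[0]+.4-160)*2.5,(q[1]+.4-60)*2.5)
ring=np.array([.5537,.0457,.055])
for r in (.019,.021): print(r,[np.round(crop(ring+r*s*T[:,0])[1],1) for s in (1,-1)])
E
```

```text
ring [0.554  0.0455] rel tcp mm 26.2 -2.0
footfront [0.5469 0.0512] rel tcp mm 35.3 -1.9
head [0.5557 0.0446] rel tcp mm 24.3 -1.7
0.019 [np.float64(267.4), np.float64(440.3)]
0.021 [np.float64(257.5), np.float64(448.7)]
```

The foot front is 9 mm from the ring's inner edge and should be 6 mm when centred, so I'll push 3 mm more and then draw back gently.

Call:
apply_moves:
  increments: [-0.003,0.0023,0,0,1,-0.003,0.0023,0,0,1,-0.0025,0.002,0,0,1,-0.001,0.0008,0,0,1,0,0,0,0,1,0,0,0,0,1]

```text
clock: 7.2
tcp_pos: [0.5737, 0.0327, 0.0588]
orientation: [-1.022, -2.971, 0.0]
force: [0.5, -1.2, 0.2]
grip_width: -0.0003
```

Call:
apply_moves:
  increments: [0.006,-0.0047,0,0,1,0.02,-0.0157,0,0,1,0.03,-0.0235,0,0,1,0.04,-0.031,0,0,1,0.03,-0.0235,0.02,0,1,0.01,-0.008,0.04,0,1,0,0,0,0,1,0,0,0,0,1]

```text
clock: 8.2
tcp_pos: [0.6075, 0.0065, 0.0739]
orientation: [-1.021, -2.971, -0.0]
force: [0.2, -0.3, 0.4]
grip_width: -0.0
```

```bash
python3 - <<'E'
from h import *
shot('w7')
a=cv2.imread("pics/w7.png");print(ctrl.sense()["joint_velocities"].round(3))
cv2.imwrite("pics/w7c.png",cv2.resize(a[40:240,160:360],None,fx=3,fy=3,interpolation=cv2.INTER_CUBIC))
for n,s in (("scene",(slice(180,260),slice(220,330))),("side",(slice(145,215),slice(220,310)))):
    im=eyes.camera(n)[:,:,::-1]; cv2.imwrite(f"pics/{n}7.png",im); cv2.imwrite(f"pics/{n}7c.png",cv2.resize(im[s],None,fx=7,fy=7,interpolation=cv2.INTER_CUBIC))
E
```

```text
8.2 [0.6075 0.0065 0.0739] toolx [-0.789  0.615  0.   ] tooly [0.615 0.789 0.   ] F [ 0.25 -0.3   0.43]
[-0.     0.005  0.001 -0.001 -0.001 -0.     0.001]
```

View pics/w7c.png

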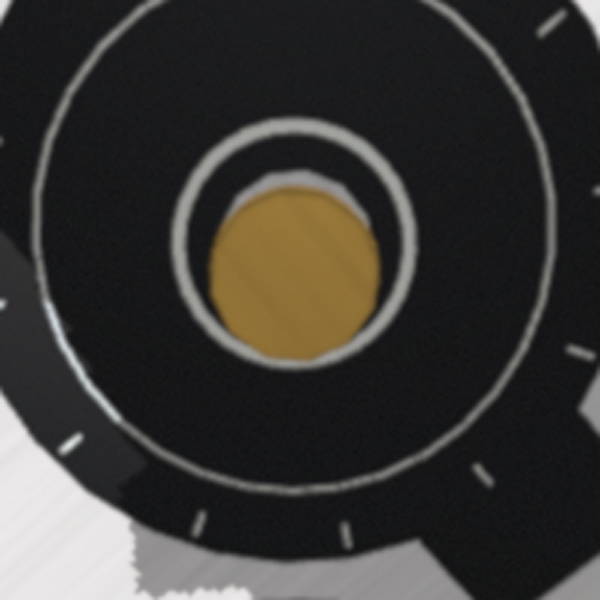

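View pics/scene7c.png

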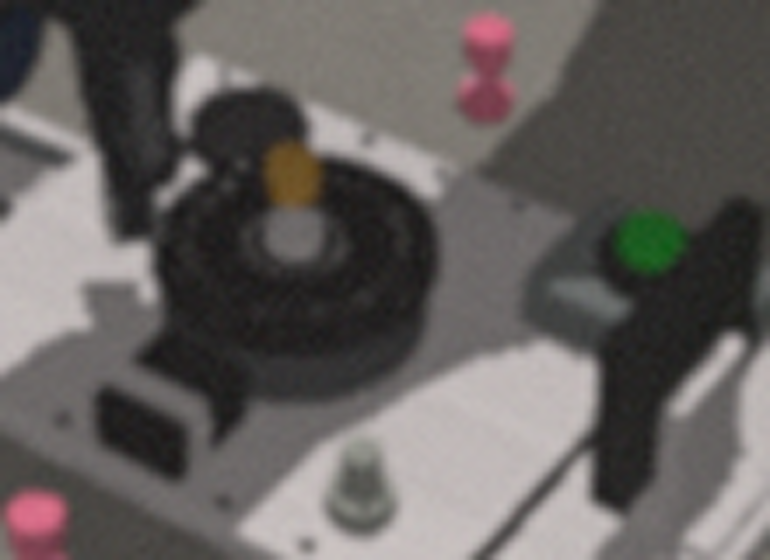

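View pics/side7c.png

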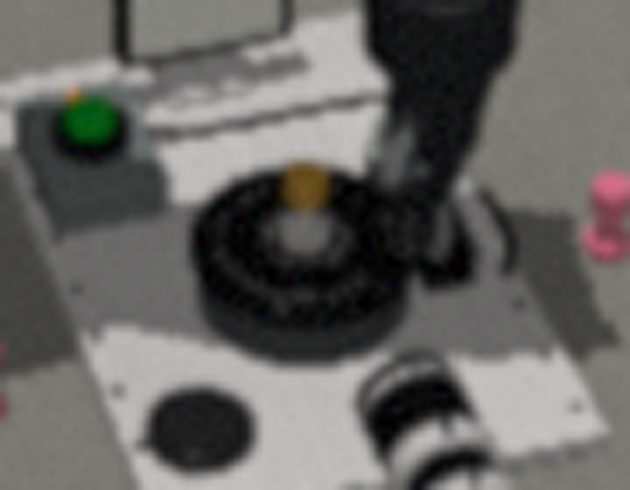

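```bash
python3 - <<'E'
from h import *
rep("w7",3,160,40,(293.5,242),(294,170),(295,274))
C=lambda u,v:(u/7+220-.4,v/7+180-.4)
print("scene: foot top",onz("scene",*C(294,237),.063)[:2].round(4),"ring ~",onz("scene",*C(297,240),.055)[:2].round(4))
E
```

```text
ring [0.5534 0.0459] rel tcp mm 66.9 -2.2
footfront [0.544  0.0533] rel tcp mm 78.8 -2.1
head [0.5539 0.046 ] rel tcp mm 66.5 -1.7
scene: foot top [0.5599 0.0522] ring ~ [0.5536 0.0486]
```

Spindle centred to about 1 mm, upright and free. Next is the button: lift, travel to above it, turning so the jaws' wide direction is clear of the backlight.

```bash
python3 -c "
from h import *
print(ctrl.sense()['qpos'].round(2), ctrl.sense()['clock'])"
```

```text
[-0.24  0.71  0.19  1.77 -0.2   0.68  0.97] 8.35
```

Call:
apply_moves:
  increments: [0.02,-0.02,0.06,0,1,0.02,-0.02,0.12,0,1,0,0,0.16,0,1,0,0,0.12,0,1,0,0,0.06,0,1,0,0,0,0,1]

```text
clock: 9.1
tcp_pos: [0.6181, -0.004, 0.2046]
orientation: [1.021, 2.97, 0.001]
force: [-0.6, 0.5, -0.4]
grip_width: -0.0001
```

Call:
apply_moves:
  increments: [-0.03,0.024,0,-0.04,1,-0.06,0.047,0,-0.07,1,-0.08,0.062,0,-0.075,1,-0.08,0.062,0,-0.075,1,-0.08,0.062,0,-0.075,1,-0.08,0.062,0,-0.075,1,-0.08,0.062,0,-0.075,1,-0.07,0.055,0,-0.075,1]

```text
clock: 10.1
tcp_pos: [0.4765, 0.1054, 0.2028]
orientation: [-2.5, -1.903, 0.003]
force: [0.4, -0.6, 0.3]
grip_width: 0.0002
```

Call:
apply_moves:
  increments: [-0.06,0.047,0,-0.07,1,-0.05,0.037,0,-0.06,1,-0.02,0.02,0,-0.04,1,0,0,0,-0.02,1,0,0,0,0,1,0,0,0,0,1]

```text
clock: 10.85
tcp_pos: [0.4454, 0.1307, 0.2036]
orientation: [2.822, 1.379, -0.0]
force: [0.5, -0.7, 0.3]
grip_width: -0.0005
```

```bash
python3 -c "
from h import *
shot('w8')"
```

```text
10.85 [0.4454 0.1307 0.2036] toolx [ 0.614  0.789 -0.   ] tooly [ 0.789 -0.614  0.   ] F [ 0.45 -0.66  0.28]
```

View pics/w8.png

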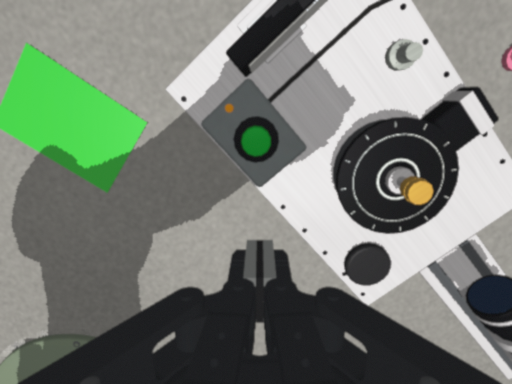

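The wrist view shows the green button at (256,141) on the grey box, and the spindle still upright in the ring at (400,180).

```bash
python3 - <<'E'
from h import *
p=np.load("pics/w8.npy")
x=onz("wrist",256.5,141,.065,p);T=Ro.from_rotvec(p[1]).as_matrix()
d=x[:2]-p[0][:2];print(x.round(4),d@T[:2,0],d@T[:2,1])
print("corr",(x[:2]+.0013*T[:2,1]).round(4),"shift units",(d+.0013*T[:2,1])/.25)
E
```

```text
[0.4677 0.1618 0.065 ] 0.038233454201056644 -0.0014836437576168885
corr [0.4687 0.161 ] shift units [0.09339656 0.12110482]
```

Call:
apply_moves:
  increments: [0.02,0.025,0,0,1,0.035,0.05,-0.03,0,1,0.03,0.04,-0.08,0,1,0.009,0.01,-0.12,0,1,0,0,-0.12,0,1,0,0,-0.08,0,1,0,0,-0.04,0,1,0,0,0,0,1]

```text
clock: 11.9
tcp_pos: [0.4687, 0.1625, 0.0858]
orientation: [2.823, 1.378, -0.001]
force: [0.1, 0.1, 1.2]
grip_width: 0.0001
```

```bash
python3 -c "
from h import *
shot('w9')
for n in ('scene','side'):
    cv2.imwrite(f'pics/{n}9.png',eyes.camera(n)[:,:,::-1])
a=cv2.imread('pics/scene9.png')[170:270,230:360];b=cv2.imread('pics/side9.png')[125:225,195:325]
cv2.imwrite('pics/c9.png',cv2.resize(np.hstack([a,b]),None,fx=3,fy=3,interpolation=cv2.INTER_CUBIC))"
```

```text
11.9 [0.4687 0.1625 0.0858] toolx [ 0.615  0.789 -0.001] tooly [ 0.789 -0.615 -0.   ] F [0.07 0.1  1.24]
```

View pics/w9.png

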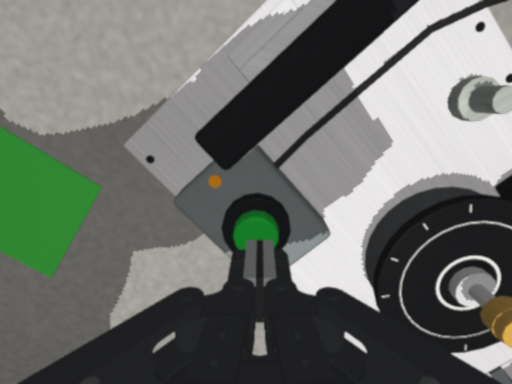

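View pics/c9.png

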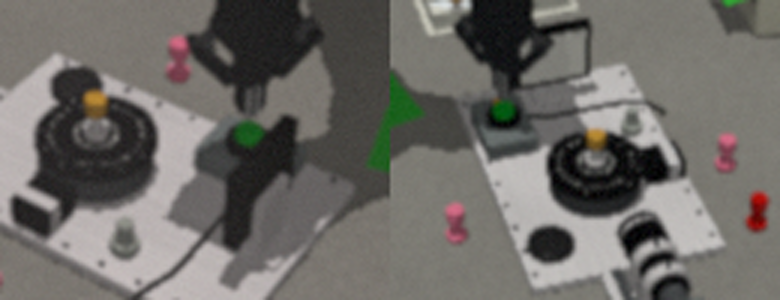

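The tip is over the button and the backlight is well clear. Pressing straight down.

Call:
apply_moves:
  increments: [0,0,-0.03,0,1,0,0,-0.035,0,1,0,0,-0.016,0,1,0,0,-0.008,0,1,0,0,-0.008,0,1,0,0,-0.008,0,1,0,0,-0.004,0,1,0,0,0,0,1]

```text
clock: 13.05
tcp_pos: [0.4685, 0.1623, 0.0591]
orientation: [-2.823, -1.378, 0.0]
force: [-4.0, -0.9, 5.2]
grip_width: 0.0001
```

Call:
apply_moves:
  increments: [0,0,-0.004,0,1,0,0,-0.004,0,1,0,0,0,0,1,0,0,0,0,1]

```text
clock: 13.55
tcp_pos: [0.4687, 0.1623, 0.0584]
orientation: [-2.822, -1.377, -0.001]
force: [-12.5, -3.9, 45.2]
grip_width: -0.0001
```

The force jumped to 45 N at 0.0584 m, so the button is at its stop. Drawing back at once.

Call:
apply_moves:
  increments: [0,0,0.008,0,1,0,0,0.03,0,1,0,0,0.08,0,1,0,0,0.12,0,1,-0.02,0.02,0.12,0,1,-0.04,0.04,0.1,0,1,-0.02,0.02,0.06,0,1,0,0,0,0,1]

```text
clock: 14.55
tcp_pos: [0.4489, 0.183, 0.1871]
orientation: [-2.822, -1.38, -0.002]
force: [0.7, -0.2, -0.1]
grip_width: -0.0002
```

Call:
apply_moves:
  increments: [0,0,0,0,1,0,0,0,0,1]

```text
clock: 14.8
tcp_pos: [0.4486, 0.1818, 0.1858]
orientation: [2.823, 1.377, -0.002]
force: [0.7, -0.2, 0.3]
grip_width: 0.0002
```

```bash
python3 -c "
from h import *
shot('w10')
for n in ('scene','side'):
    cv2.imwrite(f'pics/{n}10.png',eyes.camera(n)[:,:,::-1])
a=cv2.imread('pics/scene10.png')[170:270,230:360];b=cv2.imread('pics/side10.png')[125:225,195:325]
cv2.imwrite('pics/c10.png',cv2.resize(np.hstack([a,b]),None,fx=3,fy=3,interpolation=cv2.INTER_CUBIC))"
```

```text
14.8 [0.4486 0.1818 0.1858] toolx [ 0.616  0.788 -0.001] tooly [ 0.788 -0.616 -0.   ] F [ 0.65 -0.22  0.31]
```

View pics/w10.png

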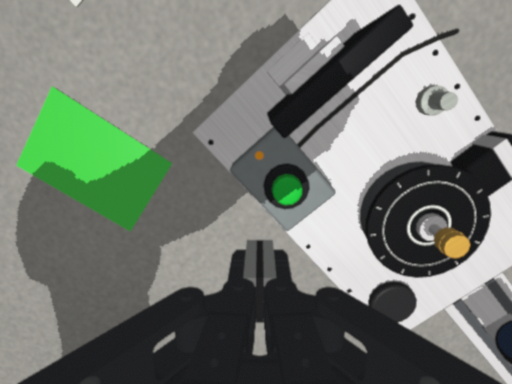

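View pics/c10.png

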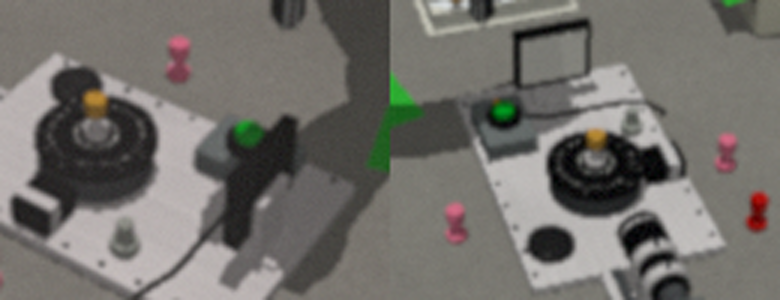

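The spindle stands upright in the ring (foot near (430,227), ring near (430,225)), the button is back up, the bystanders in view are unmoved and the arm is clear. Handing in.

```bash
python3 -c "
from rig import ctrl
print(ctrl.sign_off(), ctrl.sense()['clock'])"
```

```text
the job is handed in; nothing more can be done
the job is handed in; nothing more can be done
```

I slid the spindle about 26 mm to the middle of the turntable with slow pushes of the closed fingertip on its foot. Then I drew back, pressed the start button down to its stop, lifted clear and handed in at about 15 s.

- **Spindle:** after the last push it stood upright and free. The head measured within 0.6 mm of the ring's centre and the foot within about 1 mm, against 6 mm allowed. After the button press it was still upright in the ring.
- **Button:** the fingertip reached 58.4 mm by the arm's own reading, where 59 mm is fully down. The force rose from 5 N to 45 N there, so the button was on its stop. Afterwards it stood released again.
- **Force:** 45 N is more than the 5 N needed. It was at the fingertip, below the 120 N wrist limit, and the 40 N limit is stated for the arm and the gripper's body, so I expect it to count as allowed.
- **Bystanders:** those on and near the station looked unmoved in the last pictures. I did not compare the tray spares, screwdriver, tape roll or cleaner before and after, but the arm stayed high over the bench away from the station.
- **Disagreement:** my scene and side camera readings put the ring's centre 3 to 6 mm from where the wrist camera put it. I relied on the wrist camera's position of the spindle relative to the ring, which does not depend on that offset.

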